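# Pack the sample stones into the clamped case

## Robot

A 6-joint arm with a two-finger parallel gripper is mounted at the origin on the work surface. World frame = base frame: x ahead of the robot, y to its left, z up, the work surface at z = 0. Lengths are in m, angles in rad, forces in N, time in s.
With the tool pointing down it reaches from about 0.35 to 0.975 m from the base axis. Payload 4.9 kg.
Tool frame: the origin (TCP) lies midway between the tips of the shut fingers; the grasp point (between the pads) lies 19 mm behind it; z points along the fingers, y is the line along which they close (so a half turn about z gives the same grasp; the last joint's range is limited). The gripper opens to 85 mm and grips with 20 to 120 N. Pads are 22 mm wide; open, the fingers measure 114 mm over their backs; the gripper's body (76 mm by 85 mm) begins 54 mm behind the grasp point. The pads swing forward as they close: fully open they stand 13 mm farther back than shut.
Start: joints at [-1.267, 0.053, 1.613, -0, 1.476, -0.119], TCP at [0.256, -0.57, 0.231] pointing down, gripper open.
Joint ranges: [-3.01, 3.01], [-1.01, 2.22], [0.06, 2.58], [-1.02, 4.17], [0.09, 2.62], [-3.14, 3.14]. Speed limits (rad/s): [2.57, 2.57, 3.14, 3.14, 3.14, 3.14].

## Interface

Orientations are given as a unit quaternion [w, x, y, z].
In Python, from plant import * gives the robot as it stands.
- The arm moves only by the tool jog_arm, never from a script. Its argument "targets" is a list of rows, each a list of 3 entries, a list of its own where there are three numbers: the shift along the tool's x, y, z in units of 25 mm (1.0 is 25 mm), then the turn, a rotation vector about the tool's x, y, z in units of 8 degrees (1.0 is 8 degrees), then the opening in per cent of the stroke, from 0 (shut) to 100 (fully open). A call has 1 to 8 rows; each row is the pose to reach, as a shift and turn from the pose commanded when the call began, along the tool's axes at that moment; what a row does not reach only later rows make up. A row lasts 1/8 s, in which the tool goes at most 62.5 mm and 10.7 degrees, less where a joint would pass 70% of its speed; a pose out of reach is approached as far as the arm can. A call with a gripper value outside its range is refused whole. The fingers move at their own pace and stop on an object; the grip force is fixed at half the most. Time passes only in rows, so rows that repeat a pose let the fingers close. It gives the time, the measured TCP pose, the force, the opening and the grip force at its end, in the units of the state.
- state(): the state, without advancing time (a new reading comes with each control period).
- grab_frame(name): name is "side" or "top"; returns (picture, depth): 400x640x3 uint8, red, green, blue; 400x640 float32, m along the optical axis (not along the pixel's ray), 0 where there is no reading.
- camera_params(name): a dict with "fovy" (degrees; the focal length in pixels is half the picture's height over the tangent of half this angle, whatever the lens; pixels are square), "cx", "cy" (the principal point, pixels), "rvec" (rotation vector, rad) and "tvec" (3), from world to camera coordinates, as OpenCV has them. Camera axes: x right, y down, z forward; pixel columns grow to the right and rows downward; lengths in m; the calibration is good to about 2 mm. A picture is of the moment at which its call begins. camera_params takes no time and is no camera call.
- job_done(): hands the job in; it is judged then, once.
The state is a dict: "time": time; "joint_pos": joint angles; "joint_vel": joint speeds; "joint_efforts": joint torques, N m; "tool_pos": TCP position; "tool_rot": TCP orientation; "contact_force": force on the tool from outside, world axes, zero at the start; "ft_torque": the same for the moment, N m; "gripper_width": opening from 0.0 (shut) to 1.0 (fully open); "grasp_force": force on a finger pad.
Only numpy, scipy, OpenCV 4.12 (cv2) and the standard library are available. Lean on these libraries where they do the work, as an engineer would, in place of code of your own. Each camera call takes 0.05 s, during which the arm holds its last target. There are 200 camera calls.

## Task

Squeeze the locking pliers' handles until they snap shut on the case's tongue, then raise the stiff lid a little past upright, to about 110 degrees, and leave it there. With the case still clamped, lay every sample stone from the bench flat on the case's floor, none on top of another, and only then flick the release lever so that the pliers spring open, leaving the case where it stands. Leave the ink can, bowl, straightedge and bottle alone.

Things in the scene. Friction and masses are not known exactly. Their poses are not given: they have to be found in the camera images.
- pliers: steel locking pliers lying level, bolted down. Origin: underside of the 75 x 70 mm foot, on the mid-line of the shut handles. Own y runs along the tool: jaws 55 mm to -y, handles to +y. Fixed: +x jaw (face at x = 7 mm) and +x handle (x 7 to 19, y 0 to 128 mm); the -x jaw and handle move. All 18 to 20 mm tall, centred 45 mm above the bench, top below 65 mm; free beneath from y = 40 mm on
- jaw: moving jaw of the pliers, 14 mm thick, reaching 55 mm to pliers -y; origin at its pivot (pliers frame 21, 60, 45 mm). It is driven by the handle only
- handle (a joint): moving handle, rad: 0 open, 0.22 shut. Bar 12 mm thick, 125 mm long, pivot at pliers (-13, 15) mm. Shut: parallel to the fixed one, x -19 to -7 mm (38 mm over both); open: swung out to -x (about 54 mm over both at y = 85 mm). A few N squeeze it; it snaps over centre at 0.18 and then stays shut by itself. Both handles can be squeezed together between the fingers
- handle_grip (a point): point in the middle of the moving handle's bar, 70 mm along it from its pivot, 45 mm above the bench
- release (a joint): release lever, rad: 0 at rest (sprung), 0.5 stop. Pivots about a vertical axis at pliers (0, 125) mm between the handle ends, its paddle beyond them. Pushing the paddle to pliers +x (about 1 N) makes the locked handle jump open by about 0.3; the lever then springs back
- release_tip (a point): centre of the release lever's upright paddle (7 mm thick in x, 34 mm long in y, 37 to 77 mm above the bench), 55 mm beyond the lever's pivot along pliers +y, 60 mm above the bench
- case: plywood stone case 182 (x) x 212 (y) x 45 mm high, 1.5 kg, loose on the bench; walls and floor 6 mm, inside 170 x 200 mm. Origin: centre of its underside. On its +y wall a steel tongue (14 mm thick in x, 30 to 56 mm above the bench, out to y = 143 mm) that at the start stands between the open jaws with a few mm of play
- case_floor (a point): centre of the case's inner floor, 6 mm above its underside
- lid (a joint): the case's flat plywood lid (182 x 212 x 6 mm, 0.2 kg), in rad: 0 = shut, 1.57 = upright, 1.92 = 110 degrees, 2.5 = stop. Hinged along the case's +x rim, its -x edge rises. The hinge is stiff (0.22 Nm): the lid stays where it is left. Below about 45 degrees lift it by its handle or push its edge along its arc; a level push there jams and drags the case
- lid_hinge (a point): middle of the lid's hinge line (runs along the case's y, 91 mm to its +x, 45.5 mm above the bench)
- lid_handle (a point): middle of the round bar handle on the lid's outer face: bar 10 mm thick, 100 mm long along the case's y, 35 mm clear height (its axis 41 mm above the lid's underside), 152 mm from the hinge line, 30 mm from the free edge. Its two end posts are at y = +-50 mm
- mat: fixed cork mat 240 x 200 x 3 mm on the bench where the stones lie at first; origin centre of its underside
- stone1_center (a point): cream limestone sample stone, 64 (x) x 40 (y) x 28 (z) mm, 0.18 kg, lying flat; the point is its centre. All four are alike; some may be absent (None)
- stone2_center (a point): cream limestone sample stone, 64 (x) x 40 (y) x 28 (z) mm, 0.18 kg, lying flat; the point is its centre. All four are alike; some may be absent (None)
- stone3_center (a point): cream limestone sample stone, 64 (x) x 40 (y) x 28 (z) mm, 0.18 kg, lying flat; the point is its centre. All four are alike; some may be absent (None)
- stone4_center (a point): cream limestone sample stone, 64 (x) x 40 (y) x 28 (z) mm, 0.18 kg, lying flat; the point is its centre. All four are alike; some may be absent (None)
- ink_can: bystander: ink can, 76 mm across, 75 mm tall
- bowl: bystander: white bowl, 90 mm across, 45 mm tall
- rule: bystander: flat steel straightedge, 200 x 25 x 5 mm
- gum: bystander: amber bottle, 60 mm across, 160 mm tall
Mind the look-alikes: they are no part of the job. Leave any orange, turquoise or yellow look-alike of the part that bears stone2_center alone.

How it is judged:
On the way, in this order (a step that is already met when the one before it is completed fails the run):
1. the pliers are locked on the case's tongue (value of joint handle above 0.195 rad and contact force between jaw and case above 3 N), for 0.2 s.
2. with the pliers locked, the lid stands at about 110 degrees (value of joint lid between 1.71042 and 2.1293 rad and value of joint handle above 0.195 rad), for 0.2 s.
3. with the pliers still locked, every stone lies flat in the case (x of stone1_center in the frame of case between -0.075 and 0.075 m and y of stone1_center in the frame of case between -0.09 and 0.09 m and z of stone1_center in the frame of case between 0.012 and 0.0245 m and x of stone2_center in the frame of case between -0.075 and 0.075 m and y of stone2_center in the frame of case between -0.09 and 0.09 m and z of stone2_center in the frame of case between 0.012 and 0.0245 m and x of stone3_center in the frame of case between -0.075 and 0.075 m and y of stone3_center in the frame of case between -0.09 and 0.09 m and z of stone3_center in the frame of case between 0.012 and 0.0245 m and x of stone4_center in the frame of case between -0.075 and 0.075 m and y of stone4_center in the frame of case between -0.09 and 0.09 m and z of stone4_center in the frame of case between 0.012 and 0.0245 m and value of joint handle above 0.195 rad), for 0.2 s.
4. the release lever is flicked (value of joint release above 0.12 rad).
At the end, for the whole second after the job is handed in: every stone present lies flat on the case's floor, its centre within the case's walls and none on another; the lid stands between 98 and 122 degrees; the pliers are open (handle below 0.06 rad) and the case is within 30 mm of where it stood (x of stone1_center in the frame of case between -0.075 and 0.075 m and y of stone1_center in the frame of case between -0.09 and 0.09 m and z of stone1_center in the frame of case between 0.012 and 0.0245 m and x of stone2_center in the frame of case between -0.075 and 0.075 m and y of stone2_center in the frame of case between -0.09 and 0.09 m and z of stone2_center in the frame of case between 0.012 and 0.0245 m and x of stone3_center in the frame of case between -0.075 and 0.075 m and y of stone3_center in the frame of case between -0.09 and 0.09 m and z of stone3_center in the frame of case between 0.012 and 0.0245 m and x of stone4_center in the frame of case between -0.075 and 0.075 m and y of stone4_center in the frame of case between -0.09 and 0.09 m and z of stone4_center in the frame of case between 0.012 and 0.0245 m and value of joint lid between 1.71042 and 2.1293 rad and value of joint handle below 0.06 rad and distance of case_floor from where it was at the start of the episode below 0.03 m); the robot touches nothing.
It fails at once if a bystander was shifted by more than 30 mm (distance of any of ink_can, bowl, rule, gum from where it was at the start of the episode above 0.03 m).
Of stone1, stone2, stone3, stone4 only 3 to 4 are there at a start; the rules pass over those that are not, and their reading is None.
At some moment in a run one of stone1, stone2, stone3, stone4 may be knocked a few centimetres aside while the robot is not near it.
Once in a run the grip may slacken for a moment while it holds something.
It also fails if it takes over 210 s, if anything falls off the work surface, if the arm or the gripper's body presses on something with over 40 N, if the wrist force passes 120 N, or if a joint passes its speed limit or range.

## Working session

There is one attempt and no reset: what is moved stays moved. The work goes in short steps, Python scripts to look and compute and a tool call to move; the robot and the scene stay as the last step left them, time stands still between calls to the robot, and variables do not carry over. Pictures are saved under pics/ and viewed, at most 14 in all, crops included, and the job is handed in when it is done.

Besides the shell and the picture viewer there is one more tool, called after "Emit:" as a command line: name --argument value ..., lists and objects as JSON in quotes. jog_arm: Moves the arm, as the interface text tells. Its arguments: {"type":"object","properties":{"targets":{"type":"array"}},"required":["targets"]}

```bash
mkdir -p pics; ls; python3 - <<'E'
from plant import *
import cv2,numpy as np
for n in("top","side"):
    p,d=grab_frame(n); cv2.imwrite(f"pics/{n}0.png",p[:,:,::-1]); np.save(f"pics/{n}0.npy",d); print(n,camera_params(n),(d==0).mean())
print(state())
E
```

```text
pics
top {'fovy': 54.37675584129757, 'cx': 314.3853636279837, 'cy': 195.80235898080446, 'rvec': array([ 2.17499978, -2.16028807,  0.15838846]), 'tvec': array([-0.07063454,  0.57910405,  1.14335356])} 0.00404296875
side {'fovy': 49.27639634710448, 'cx': 317.3129489055279, 'cy': 194.85841534481713, 'rvec': array([ 0.75480484, -2.69307108,  0.99634206]), 'tvec': array([0.43492816, 0.31200301, 1.11967658])} 0.00406640625
{'time': 0.1, 'joint_pos': array([-1.26697667e+00,  5.33274806e-02,  1.61415719e+00, -4.14019578e-06,
        1.47599202e+00, -1.19003948e-01]), 'joint_vel': array([-8.04496400e-04, -8.09056052e-04, -4.14164314e-03,  7.57628565e-05,
        2.86099143e-04, -9.63870003e-04]), 'joint_efforts': array([-1.97199292e-04, -3.94901776e+01, -3.71363425e+01, -1.02983638e-04,
        3.90097004e-03,  3.86482066e-05]), 'tool_pos': array([ 0.25628843, -0.56942012,  0.23016294]), 'tool_rot': array([-9.37809545e-04,  9.77735161e-01,  2.09840578e-01, -8.89779311e-05]), 'contact_force': array([ 0.38530219, -0.79233263, -0.03103277]), 'ft_torque': array([-0.0056762 ,  0.02494577, -0.02416476]), 'grasp_force': 0.0, 'gripper_width': 0.9994363505337566}
```

View pics/top0.png

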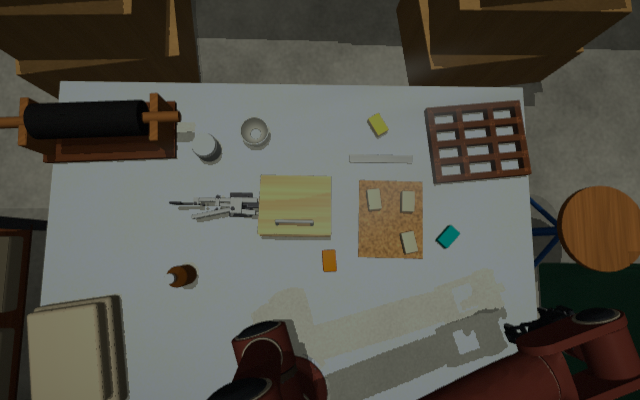

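View pics/side0.png

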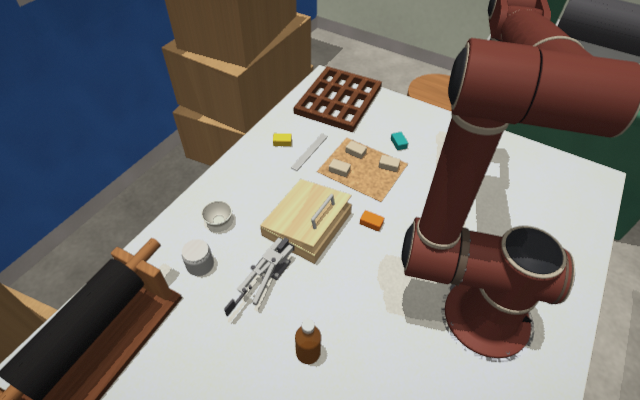

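The top view shows the case at (295,206), with its lid bar at (294,222). The pliers are to its left, with handles at about (190–230, 203–212). Three cream stones lie on the mat at (374,199), (408,201) and (409,242). The orange, turquoise and yellow blocks are look-alikes.

```bash
cat > h.py <<'E'
from plant import *
import cv2,numpy as np
def cam(n):
    c=camera_params(n); f=200/np.tan(np.radians(c["fovy"])/2)
    return f,c["cx"],c["cy"],cv2.Rodrigues(c["rvec"])[0],np.array(c["tvec"])
def cloud(n,d):
    f,cx,cy,R,t=cam(n); v,u=np.mgrid[:400,:640]
    P=np.stack([(u-cx)/f*d,(v-cy)/f*d,d],-1)-t
    W=P@R; W[d==0]=np.nan; return W
def ray(n,u,v,z):
    f,cx,cy,R,t=cam(n); o=-R.T@t; r=R.T@np.array([(u-cx)/f,(v-cy)/f,1]); return o+r*(z-o[2])/r[2]
def pix(n,p):
    f,cx,cy,R,t=cam(n); q=R@np.array(p)+t; return q[:2]/q[2]*f+[cx,cy]
def rect(m,W,z,n="top",minA=20):
    out=[]
    for c in cv2.findContours(m.astype(np.uint8),0,1)[0]:
        if cv2.contourArea(c)<minA: continue
        w=np.array([ray(n,*p[0],z)[:2] for p in c]); r=cv2.minAreaRect((w*1000).astype(np.float32))
        out.append((np.round(c[:,0].mean(0)),np.round(r[0],1),np.round(r[1],1),round(r[2],1)))
    return out
E
python3 - <<'E'
from h import *
p=cv2.imread("pics/top0.png"); d=np.load("pics/top0.npy"); W=cloud("top",d); z=W[...,2]
B=np.zeros((400,640),bool); B[90:300,160:540]=1
print("bench z",np.nanmedian(z[280:300,100:230]), "lid z",np.nanmedian(z[185:210,270:320]))
print("lid",rect(B&(z>.042)&(np.abs(W[...,1]-np.nanmedian(W[200,295,1]))<.14),W,.0515,minA=800))
print("bar",rect(B&(z>.07)&(z<.12),W,.09))
hsv=cv2.cvtColor(p,cv2.COLOR_BGR2HSV)
print("stones",rect(B&(z>.018)&(z<.04),W,.031,minA=60))
M=B.copy(); M[:,:165]=0;M[:,258:]=0;M[:185]=0;M[:225]*=1;M[225:]=0
print("pliers",rect(M&(z>.03),W,.054))
for r in range(188,224,2): print(r,[int(x*1000) if x==x else 0 for x in z[r,166:260:4]])
c=np.hstack([cv2.resize(p[180:230,160:270],None,fx=6,fy=6,interpolation=2)]); cv2.imwrite("pics/pl.png",c)
E
```

```text
bench z 0.0008649055697463576 lid z 0.06556186500984579
lid [(array([291., 205.]), array([549.3,   9.1]), array([182.7, 244.5]), 0.0)]
bar [(array([178., 276.]), array([344.7, 312.6]), array([58.7, 61.8]), 13.2), (array([174., 202.]), array([551.8, 335.1]), array([ 5.8, 31.5]), 0.4), (array([296., 214.]), array([511.7,  -8. ]), array([208.4,  99.9]), 88.3), (array([203., 144.]), array([723.6, 260.6]), array([66.1, 67.3]), 65.9), (array([163., 135.]), array([750. , 378.3]), array([69.8, 17.4]), 3.0), (array([163., 104.]), array([847.1, 383.4]), array([46.8, 17.6]), 3.1)]
stones [(array([329., 260.]), array([ 387.8, -111.3]), array([63.6, 39.8]), 4.4), (array([409., 242.]), array([ 443.6, -352.4]), array([63.7, 42.7]), 12.2), (array([448., 236.]), array([ 461. , -473.1]), array([41.2, 65.7]), 47.1), (array([408., 201.]), array([ 568. , -351.7]), array([40.1, 64.7]), 88.7), (array([374., 199.]), array([ 573.3, -247.9]), array([64.4, 41.4]), 6.1), (array([169., 142.]), array([751.6, 385.8]), array([109.4,  45.6]), 2.8), (array([254., 131.]), array([784. , 123.2]), array([79.7, 78.3]), 73.2), (array([378., 124.]), array([ 808.5, -263.4]), array([64.4, 42.8]), 30.8), (array([478., 141.]), array([ 760.1, -577.3]), array([242. , 304.3]), 5.8)]Traceback (most recent call last):
  File "<stdin>", line 9, in <module>
numpy._core._exceptions._UFuncOutputCastingError: Cannot cast ufunc 'multiply' output from dtype('int64') to dtype('bool') with casting rule 'same_kind'
```

```bash
python3 - <<'E'
from h import *
p=cv2.imread("pics/top0.png"); d=np.load("pics/top0.npy"); W=cloud("top",d); z=W[...,2]
for r in range(178,240,5): print("lidrow",r,[(int(W[r,u,0]*1000),int(z[r,u]*1000)) for u in (265,285,325)])
B=np.zeros((400,640),bool); B[180:224,168:262]=1
print("pliers",rect(B&(z>.03)&(z<.07),W,.054))
print("paddle",rect(B&(z>.066),W,.077,minA=4))
for r in range(186,224,2): print(r,int(W[r,215,0]*1000),[int(x*1000) if x==x else 0 for x in z[r,166:262:3]])
print("Y",[int(x*1000) for x in W[203,166:262:3,1]])
c=cv2.resize(p[180:230,160:270],None,fx=7,fy=7,interpolation=2); cv2.imwrite("pics/pl.png",c)
E
```

```text
lidrow 178 [(629, 54), (630, 53), (631, 54)]
lidrow 183 [(614, 57), (614, 57), (616, 55)]
lidrow 188 [(598, 61), (599, 61), (600, 59)]
lidrow 193 [(583, 65), (583, 63), (585, 62)]
lidrow 198 [(568, 65), (568, 67), (570, 62)]
lidrow 203 [(553, 66), (553, 65), (554, 69)]
lidrow 208 [(538, 70), (538, 71), (539, 71)]
lidrow 213 [(523, 73), (523, 76), (524, 72)]
lidrow 218 [(508, 80), (508, 78), (509, 76)]
lidrow 223 [(494, 76), (494, 79), (495, 80)]
lidrow 228 [(479, 84), (479, 81), (480, 81)]
lidrow 233 [(464, 87), (465, 84), (466, 84)]
lidrow 238 [(452, -2), (452, -2), (453, 3)]
pliers [(array([224., 204.]), array([544.1, 209.8]), array([ 94.7, 265.2]), 14.8)]
paddle [(array([175., 202.]), array([553.1, 338.1]), array([ 5.8, 34.6]), 0.5), (array([260., 210.]), array([531.8,  93.4]), array([75.8,  8.7]), 1.3)]
186 611 [0, 0, 0, 0, -1, 6, 1, 2, 0, -2, 3, 5, 2, 0, 2, 0, 1, 3, 1, 1, -3, 0, 2, -4, -1, 4, -1, 0, 0, 1, 0, -1]
188 606 [2, -2, 0, 1, 0, 0, 2, 0, 1, -2, 7, 3, 1, 3, -2, 3, 2, 0, 0, 4, 3, -1, 1, -2, 0, -1, 4, 0, 0, 1, 4, 0]
190 599 [1, 1, 2, 0, 0, 0, 2, 0, 2, 2, 4, -4, 4, -1, 0, 4,
[... 1459 characters left out ...]
3, 57, 54, 52, 54, 45, -1, -3, 0, 0, 7, 7, 9, 11, 6, 5, 10, 42, 54, 0, 77]
216 518 [-2, 1, 2, -2, 1, -1, -1, 0, -1, 56, 58, 54, 52, 43, -1, 0, 0, 2, 3, 0, 3, -3, 1, 5, 8, 6, 6, 8, 8, 0, -1, 79]
218 512 [-2, 2, 1, -1, 1, -2, 1, 0, 4, 57, 3, 5, 0, 0, -2, -2, 3, -1, 4, 0, 3, 0, 0, 0, 0, 0, 4, -2, 4, -1, 0, 79]
220 506 [0, -1, 1, -4, -2, -2, -1, 0, -1, 3, -2, 0, 6, 0, 0, 2, 1, 0, -3, -2, 0, 3, 0, 0, 1, 4, 2, -2, 2, -4, -2, 80]
222 500 [5, 0, 0, -2, 4, -5, -1, 3, -1, -2, 0, 0, 3, 0, 5, 0, 2, 1, 0, 1, 0, 1, 0, 0, 1, 6, 0, 6, 0, 2, -2, 80]
Y [390, 381, 347, 338, 329, 325, 318, 311, 301, 290, 281, 277, 266, 271, 262, 252, 242, 221, 213, 204, 196, 187, 176, 168, 159, 150, 145, 132, 124, 115, 106, 96]
```

View pics/pl.png

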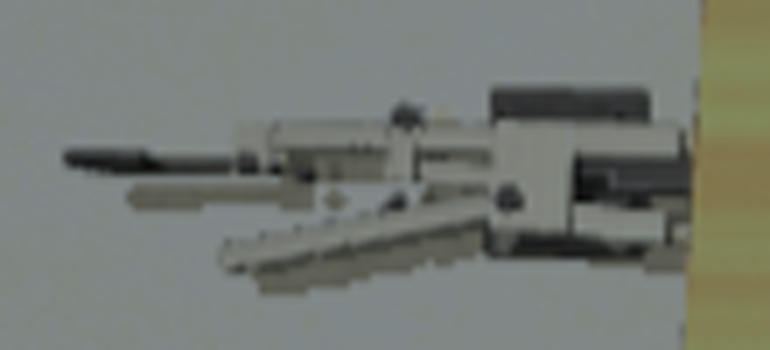

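```bash
cat >> h.py <<'E'
from scipy.spatial.transform import Rotation as Ro
def jog(p,yaw=90,tilt=0):
    """tool down, tool x at yaw deg in world; tilt = deg about world y (positive: z axis leans to -x)"""
    s=state(); q=s["tool_rot"]; R0=Ro.from_quat(np.r_[q[1:],q[0]])
    a=np.radians(yaw); Rt=np.array([[np.cos(a),np.sin(a),0],[np.sin(a),-np.cos(a),0],[0,0,-1]]).T
    Rt=Ro.from_euler("y",tilt,degrees=True)*Ro.from_matrix(Rt.T if 0 else Rt)
    print("jog",np.round(R0.inv().apply(np.array(p)-s["tool_pos"])/.025,2).tolist(),np.round((R0.inv()*Rt).as_rotvec(degrees=True)/8,2).tolist(),
      "| t",round(s["time"],1),"tcp",np.round(s["tool_pos"],4),"F",np.round(s["contact_force"],1),"w",round(s["gripper_width"],2),round(s["grasp_force"],1))
E
python3 - <<'E'
from h import *
d=np.load("pics/top0.npy"); W=cloud("top",d); z=W[...,2]
B=np.zeros((400,640),bool); B[165:245,255:340]=1
m=B&(z>.03); x,y=W[m][:,0],W[m][:,1]
print("lid x",np.percentile(x,[0.3,99.7]),"y",np.percentile(y,[.5,99.5]))
far=m&(W[...,0]>.6)&(z>.045)
l=m&(z>.045)&(np.abs(W[...,1])<.08); A=np.c_[W[l][:,0],W[l][:,1],np.ones(l.sum())]
k=np.linalg.lstsq(A,z[l],rcond=None)[0]
res=z-(W[...,0]*k[0]+W[...,1]*k[1]+k[2]); l&=abs(res)<.01
A=np.c_[W[l][:,0],W[l][:,1],np.ones(l.sum())]; k=np.linalg.lstsq(A,z[l],rcond=None)[0]; res=z-(W[...,0]*k[0]+W[...,1]*k[1]+k[2])
print("plane",k,np.degrees(np.arctan(k[0])))
b=m&(res>.025); print("bar",W[b].mean(0),rect(b,W,.12))
for u in range(262,332,10):  # far and near lid edges
    c=np.where(m[:,u])[0]; print(u,np.round(ray("top",u,c[0]-.5,.0515)[:2],4),np.round(ray("top",u,c[-1]+.5,.085)[:2],4))
for v in (180,200,230): 
    zz=.0515+ (233-v)*-.0006+.033; c=np.where(m[v]&(np.arange(640)>257))[0]; print(v,np.round(ray("top",c[0]-.5,v,np.nanmedian(z[v,270:320]))[1],4),np.round(ray("top",c[-1]+.5,v,np.nanmedian(z[v,270:320]))[1],4))
M=np.zeros((400,640),bool)
for u in range(192,215,3):
    c=np.where((z[190:225,u]>.035))[0]+190; print(u,[round(float(ray("top",u,q,.054)[0]),4) for q in (c[0]-.5,c[-1]+.5)],round(float(ray("top",u,200,.054)[1]),3))
jog([.553,.248,.2])
E
```

```text
lid x [0.45823847 0.64033925] y [-0.11229996  0.10670674]
plane [-0.1961593   0.00175752  0.17773942] -11.098185036534334
bar [ 0.49898247 -0.00689104  0.11906391] [(array([294., 221.]), array([499. ,  -8.4]), array([106.2,  10.7]), 88.8)]
262 [0.6409 0.0914] [0.4579 0.0836]
272 [0.6412 0.0614] [0.4581 0.0551]
282 [0.6415 0.0314] [0.4582 0.0265]
292 [0.6418 0.0013] [ 0.4584 -0.0021]
302 [ 0.639  -0.0288] [ 0.4557 -0.0308]
312 [ 0.6393 -0.0589] [ 0.4559 -0.0594]
322 [ 0.6396 -0.089 ] [ 0.456  -0.0881]
180 0.0951 -0.1144
200 0.0981 -0.1136
230 0.0968 -0.1125
192 [0.5575, 0.5071] 0.296
195 [0.5724, 0.5072] 0.287
198 [0.5725, 0.5102] 0.278
201 [0.5726, 0.5132] 0.27
204 [0.5726, 0.5133] 0.261
207 [0.5727, 0.5163] 0.252
210 [0.5728, 0.5163] 0.243
213 [0.5729, 0.5194] 0.234
jog [24.24, -24.94, 1.26] [-0.01, -0.01, -8.22] | t 0.1 tcp [ 0.2563 -0.5694  0.2302] F [ 0.4 -0.8 -0. ] w 1.0 0.0
```

Emit:
jog_arm --targets '[[[24.24, -24.94, 1.26], [0, 0, -8.22], 100], [[24.24, -24.94, 1.26], [0, 0, -8.22], 100], [[24.24, -24.94, 1.26], [0, 0, -8.22], 100], [[24.24, -24.94, 1.26], [0, 0, -8.22], 100], [[24.24, -24.94, 1.26], [0, 0, -8.22], 100], [[24.24, -24.94, 1.26], [0, 0, -8.22], 100], [[24.24, -24.94, 1.26], [0, 0, -8.22], 100], [[24.24, -24.94, 1.26], [0, 0, -8.22], 100]]'

```text
time: 1.1
tool_pos: [0.4271, -0.0983, 0.2129]
tool_rot: [0.0, 0.707, 0.707, 0.0]
contact_force: [-0.2, 0.3, -0.5]
gripper_width: 1.002
grasp_force: 0.0
```

```bash
python3 -c "
from h import *
jog([.5535,.248,.15])"
```

```text
jog [13.85, 5.05, 2.52] [0.0, 0.0, -0.0] | t 1.1 tcp [ 0.4271 -0.0983  0.2129] F [-0.2  0.3 -0.5] w 1.0 0.0
```

Emit:
jog_arm --targets '[[[13.85, 5.05, 0], [0, 0, 0], 100], [[13.85, 5.05, 0], [0, 0, 0], 100], [[13.85, 5.05, 0], [0, 0, 0], 100], [[13.85, 5.05, 0], [0, 0, 0], 100], [[13.85, 5.05, 0], [0, 0, 0], 100], [[13.85, 5.05, 0], [0, 0, 0], 100], [[13.85, 5.05, 2.5], [0, 0, 0], 100], [[13.85, 5.05, 2.5], [0, 0, 0], 100]]'

```text
time: 2.1
tool_pos: [0.5487, 0.2451, 0.1437]
tool_rot: [-0.003, 0.707, 0.707, -0.006]
contact_force: [0.1, -0.3, 0.3]
gripper_width: 0.999
grasp_force: 0.0
```

```bash
python3 -c "
from h import *
jog([.5535,.248,.026])"
```

```text
jog [0.13, 0.25, 4.71] [-0.09, 0.03, 0.01] | t 2.1 tcp [0.5487 0.2451 0.1437] F [ 0.1 -0.3  0.3] w 1.0 0.0
```

Emit:
jog_arm --targets '[[[0, 0, 0], [0, 0, 0], 100], [[0, 0, 0], [0, 0, 0], 100]]'

```text
time: 2.35
tool_pos: [0.555, 0.2458, 0.1539]
tool_rot: [0.001, 0.708, 0.707, 0.002]
contact_force: [-0.2, -0.3, 0.6]
gripper_width: 0.999
grasp_force: 0.0
```

```bash
python3 -c "
from h import *
jog([.5535,.248,.026])"
```

```text
jog [0.08, -0.08, 5.12] [0.03, -0.01, -0.01] | t 2.4 tcp [0.555  0.2458 0.1539] F [-0.2 -0.3  0.6] w 1.0 0.0
```

Emit:
jog_arm --targets '[[[0.05, -0.04, 1.5], [0, 0, 0], 100], [[0.05, -0.04, 3], [0, 0, 0], 100], [[0.05, -0.04, 4], [0, 0, 0], 100], [[0.05, -0.04, 5], [0, 0, 0], 100], [[0.05, -0.04, 5], [0, 0, 0], 100], [[0.05, -0.04, 5], [0, 0, 0], 100]]'

```text
time: 3.1
tool_pos: [0.554, 0.2474, 0.0281]
tool_rot: [0.001, 0.707, 0.707, 0.002]
contact_force: [0.4, -0.3, 0.3]
gripper_width: 1.001
grasp_force: 0.0
```

```bash
python3 -c "
from h import *
jog([.5535,.248,.026])
p,d=grab_frame('side'); cv2.imwrite('pics/s1.png',cv2.resize(p[180:380,160:360,::-1],None,fx=3,fy=3))"
```

```text
jog [0.02, -0.02, 0.09] [0.02, -0.01, -0.01] | t 3.1 tcp [0.554  0.2474 0.0281] F [ 0.4 -0.3  0.3] w 1.0 0.0
```

View pics/s1.png

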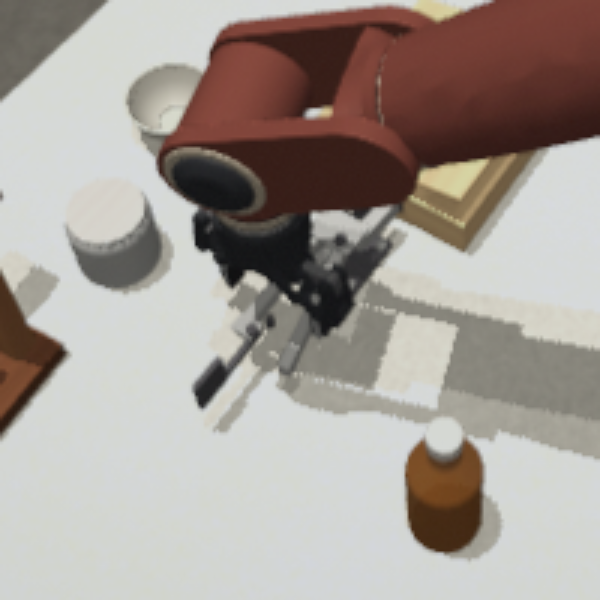

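The gripper straddles both handles at about (300,290) in the crop, clear of the paddle at (210,380). I'll squeeze now.

Emit:
jog_arm --targets '[[[0, 0, 0], [0, 0, 0], 60], [[0, 0, 0], [0, 0, 0], 50], [[0, 0, 0], [0, 0, 0], 44], [[0, 0, 0], [0, 0, 0], 40], [[0, 0, 0], [0, 0, 0], 40], [[0, 0, 0], [0, 0, 0], 40]]'

```text
time: 3.9
tool_pos: [0.5522, 0.2474, 0.0264]
tool_rot: [-0.0, 0.707, 0.707, -0.0]
contact_force: [-5.0, -0.9, 6.6]
gripper_width: 0.431
grasp_force: 62.2
```

Emit:
jog_arm --targets '[[[0, 0, 0], [0, 0, 0], 30], [[0, 0, 0], [0, 0, 0], 30], [[0, 0, 0], [0, 0, 0], 100], [[0, 0, 0], [0, 0, 0], 100], [[0, 0, 0], [0, 0, 0], 100], [[0, 0, -3], [0, 0, 0], 100], [[0, 0, -6], [0, 0, 0], 100], [[-5, 0, -6], [0, 0, 0], 100]]'

```text
time: 4.9
tool_pos: [0.556, 0.1883, 0.1701]
tool_rot: [0.003, 0.705, 0.709, 0.005]
contact_force: [-0.0, -0.6, -0.4]
gripper_width: 0.998
grasp_force: 0.0
```

```bash
python3 -c "
from h import *
p,d=grab_frame('top'); W=cloud('top',d); z=W[...,2]
for u in range(192,212,3):
    c=np.where((z[190:225,u]>.035)&(z[190:225,u]<.07))[0]+190; print(u,[round(float(ray('top',u,q,.054)[0]),4) for q in (c[0]-.5,c[-1]+.5)] if len(c) else 0)
jog([.499,-.008,.19])
cv2.imwrite('pics/t1.png',cv2.resize(p[160:270,150:350,::-1],None,fx=4,fy=4))"
```

```text
192 [0.5515, 0.5337]
195 [0.5516, 0.5338]
198 [0.5457, 0.5338]
201 [0.5458, 0.5339]
204 [0.5429, 0.534]
207 0
210 0
jog [-7.54, -2.24, -0.84] [0.07, 0.03, -0.01] | t 5.0 tcp [0.5556 0.1804 0.1689] F [ 2.9 -2.8  0. ] w 1.0 0.0
```

View pics/t1.png

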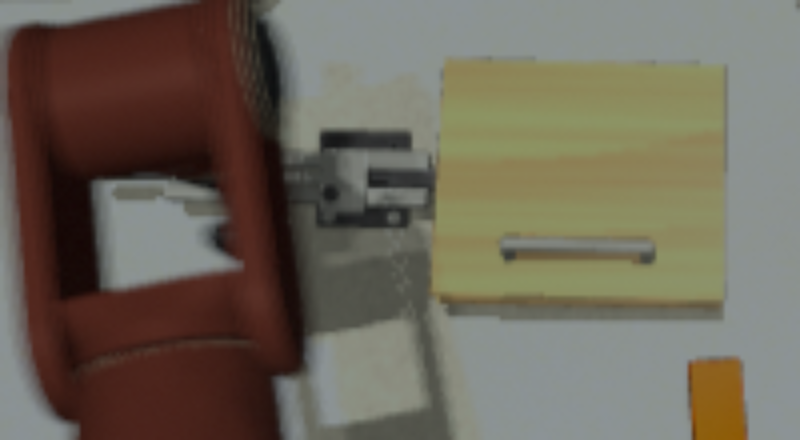

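The handles are parallel, with the moving handle's outer edge at x=0.534 along its whole length, so the pliers are locked. Next is the lid bar.

Emit:
jog_arm --targets '[[[-7.5, -2.25, -0.6], [0, 0, 0], 100], [[-7.5, -2.25, -0.6], [0, 0, 0], 100], [[-7.5, -2.25, -0.6], [0, 0, 0], 80], [[-7.5, -2.25, -0.6], [0, 0, 0], 60], [[-7.5, -2.25, -0.6], [0, 0, 0], 60], [[-7.5, -2.25, -0.6], [0, 0, 0], 60]]'

```text
time: 5.7
tool_pos: [0.4963, -0.0006, 0.1778]
tool_rot: [-0.0, 0.707, 0.707, 0.0]
contact_force: [0.7, 0.1, -0.2]
gripper_width: 0.598
grasp_force: 0.0
```

```bash
python3 -c "
from h import *
jog([.499,-.008,.105])"
```

```text
jog [-0.3, 0.11, 2.91] [-0.0, -0.0, 0.01] | t 5.7 tcp [ 0.4963 -0.0006  0.1778] F [ 0.7  0.1 -0.2] w 0.6 0.0
```

Emit:
jog_arm --targets '[[[-0.3, 0.11, 1.5], [0, 0, 0], 60], [[-0.3, 0.11, 2.9], [0, 0, 0], 60], [[-0.3, 0.11, 2.9], [0, 0, 0], 60], [[-0.3, 0.11, 2.9], [0, 0, 0], 0], [[-0.3, 0.11, 2.9], [0, 0, 0], 0], [[-0.3, 0.11, 2.9], [0, 0, 0], 0], [[-0.3, 0.11, 2.9], [0, 0, 0], 0]]'

```text
time: 6.58
tool_pos: [0.4984, -0.0091, 0.1064]
tool_rot: [-0.0, 0.707, 0.707, -0.0]
contact_force: [-3.4, 0.0, 2.2]
gripper_width: 0.087
grasp_force: 58.6
```

```bash
python3 -c "
from h import *
jog([.499,-.008,.105])
hx=.640
r=.1574
for th in range(11,76,8):
    a0=np.radians(11.1+15.1);a=np.radians(th+15.1); print(th,np.round([0,r*(np.cos(a0)-np.cos(a))/.025,-r*(np.sin(a)-np.sin(a0))/.025],2))"
```

```text
jog [0.04, 0.02, 0.06] [-0.01, 0.0, -0.0] | t 6.6 tcp [ 0.4984 -0.0091  0.1064] F [-3.4  0.   2.2] w 0.09 58.6
11 [ 0.   -0.    0.01]
19 [ 0.    0.44 -0.75]
27 [ 0.    0.98 -1.44]
35 [ 0.    1.61 -2.05]
43 [ 0.    2.32 -2.57]
51 [ 0.    3.1  -2.98]
59 [ 0.    3.92 -3.28]
67 [ 0.    4.78 -3.46]
75 [ 0.    5.66 -3.52]
```

Emit:
jog_arm --targets '[[[0, 0.44, -0.75], [0, 0, 0], 0], [[0, 0.98, -1.44], [0, 0, 0], 0], [[0, 1.61, -2.05], [0, 0, 0], 0], [[0, 2.32, -2.57], [0, 0, 0], 0], [[0, 3.1, -2.98], [0, 0, 0], 0], [[0, 3.92, -3.28], [0, 0, 0], 0], [[0, 4.78, -3.46], [0, 0, 0], 0], [[0, 4.78, -3.46], [0, 0, 0], 0]]'

```text
time: 7.58
tool_pos: [0.6218, -0.0105, 0.1968]
tool_rot: [0.004, 0.707, 0.707, 0.002]
contact_force: [-0.3, -2.6, 8.4]
gripper_width: 0.082
grasp_force: 59.1
```

```bash
python3 -c "
from h import *
jog([.499,-.008,.105])
p,d=grab_frame('side'); cv2.imwrite('pics/s2.png',cv2.resize(p[80:330,180:430,::-1],None,fx=2.4,fy=2.4))"
```

```text
jog [0.11, -4.94, 3.63] [0.06, 0.02, -0.01] | t 7.6 tcp [ 0.6218 -0.0105  0.1968] F [-0.3 -2.6  8.4] w 0.08 59.1
```

View pics/s2.png

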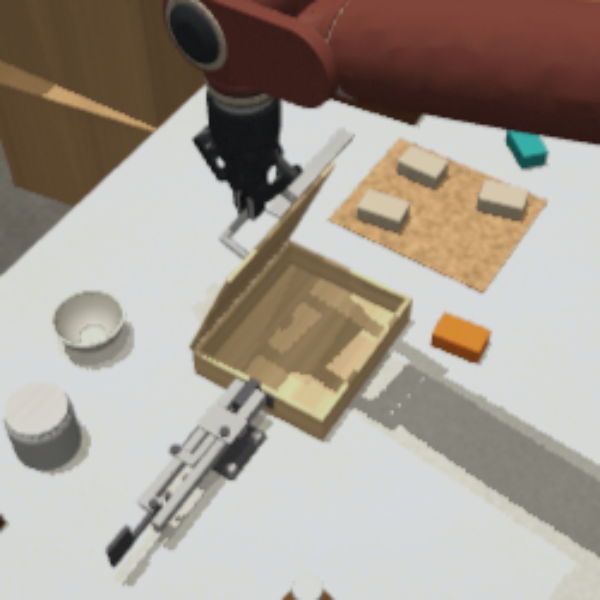

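The lid stands at about 65–70°, with the bar held at (250,215) in the crop. I'll let go, go round to the near side and push it over.

Emit:
jog_arm --targets '[[[0, 0, 0], [0, 0, 0], 30], [[0, 0, 0], [0, 0, 0], 30], [[0, 0, -2], [0, 0, 0], 30], [[0, 0, -4], [0, 0, 0], 30], [[0, -2, -4], [0, 0, 0], 0], [[0, -5, -4], [0, 0, 0], 0], [[0, -5, -4], [0, 0, 0], 0], [[0, -5, -4], [0, 0, 0], 0]]'

```text
time: 8.62
tool_pos: [0.4931, -0.009, 0.2921]
tool_rot: [0.001, 0.707, 0.707, 0.0]
contact_force: [0.1, 0.2, 0.5]
gripper_width: -0.0
grasp_force: 0.0
```

```bash
python3 -c "
from h import *
jog([.50,-.008,.16])
p,d=grab_frame('side'); W=cloud('side',d); z=W[...,2]
m=(W[...,0]>.5)&(W[...,0]<.66)&(abs(W[...,1]+.008)<.1)&(z>.07)&(z<.24); q=W[m]
hs=[]
for lo in np.arange(.08,.22,.02):
    t=q[(q[:,2]>lo)&(q[:,2]<lo+.02)]; print(round(lo+.01,2),len(t),np.round(np.percentile(t[:,0],[10,50,90]),3) if len(t) else 0)
"
```

```text
jog [0.04, 0.27, 5.29] [0.01, 0.0, -0.0] | t 8.6 tcp [ 0.4931 -0.009   0.2921] F [0.1 0.2 0.5] w -0.0 0.0
0.09 40 [0.62  0.624 0.626]
0.11 43 [0.612 0.615 0.618]
0.13 45 [0.604 0.607 0.611]
0.15 49 [0.595 0.599 0.602]
0.17 52 [0.588 0.591 0.594]
0.19 105 [0.58  0.592 0.607]
0.21 323 [0.574 0.578 0.622]
0.23 1 [0.574 0.574 0.574]
```

Emit:
jog_arm --targets '[[[0, 0.2, 2.4], [0, 0, 0], 0], [[0, 0.2, 4.8], [0, 0, 0], 0], [[0, 0.2, 5.3], [0, 0, 0], 0], [[0, 1.5, 5.3], [0, 0, 0], 0], [[0, 2.4, 5.3], [0, 0, 0], 0], [[0, 3.2, 5.3], [0, 0, 0], 0], [[0, 4.0, 5.3], [0, 0, 0], 0], [[0, 4.8, 5.3], [0, 0, 0], 0]]'

```text
time: 9.68
tool_pos: [0.6164, -0.0094, 0.1624]
tool_rot: [0.002, 0.707, 0.707, 0.001]
contact_force: [-0.7, -0.2, 0.3]
gripper_width: -0.001
grasp_force: 0.0
```

Emit:
jog_arm --targets '[[[0, 0.6, 0], [0, 0, 0], 0], [[0, 1.2, 0], [0, 0, 0], 0], [[0, 1.8, 0], [0, 0, 0], 0], [[0, 1.8, 0], [0, 0, 0], 0], [[0, 1.8, 0], [0, 0, 0], 0]]'

```text
time: 10.3
tool_pos: [0.6582, -0.0091, 0.1595]
tool_rot: [-0.0, 0.707, 0.707, -0.0]
contact_force: [-1.0, -0.2, 0.5]
gripper_width: 0.001
grasp_force: 0.0
```

```bash
cat >> h.py <<'E'
def lid():
    p,d=grab_frame('side'); W=cloud('side',d); z=W[...,2]
    m=(W[...,0]>.55)&(W[...,0]<.76)&(abs(W[...,1]+.06)<.04)&(z>.08)&(z<.21); q=W[m]
    from numpy import polyfit
    k=polyfit(q[:,2],q[:,0],1); r=q[:,0]-np.polyval(k,q[:,2]); q=q[abs(r)<.01]; k=polyfit(q[:,2],q[:,0],1)
    print("lid",len(q),90+np.degrees(np.arctan(k[0])),"x@.0455",np.polyval(k,.0455)); return p
E
python3 -c "
from h import *
jog([.668,-.008,.16]); lid()"
```

```text
jog [0.04, 0.39, -0.02] [-0.0, -0.0, -0.0] | t 10.3 tcp [ 0.6582 -0.0091  0.1595] F [-1.  -0.2  0.5] w 0.0 0.0
lid 314 109.2679762896181 x@.0455 0.640287785614179
```

Emit:
jog_arm --targets '[[[0, -2, 0], [0, 0, 0], 0], [[0, -4, -1], [0, 0, 0], 50], [[0, -7, -3.5], [0, 0, 0], 100], [[0, -8, -4], [0, 0, 0], 100], [[0, -8, -4], [0, 0, 0], 100], [[0, -8, -4], [0, 0, 0], 100]]'

```text
time: 11.1
tool_pos: [0.4581, -0.0091, 0.2592]
tool_rot: [0.0, 0.707, 0.707, 0.0]
contact_force: [-0.2, 0.7, -0.2]
gripper_width: 1.001
grasp_force: 0.0
```

```bash
cat >> h.py <<'E'
def stones(n="top"):
    p,d=grab_frame(n); W=cloud(n,d); z=W[...,2]; h=cv2.cvtColor(p,cv2.COLOR_RGB2HSV)
    m=(z>.018)&(z<.04)&(W[...,0]>.3)&(W[...,0]<.9)&(W[...,1]<-.14)&(W[...,1]>-.6)&(h[...,1]<110)
    for r in rect(m,W,.031,minA=60): print(*r)
    return p
E
python3 -c "
from h import *
lid(); stones(); jog([.573,-.248,.1])"
```

```text
lid 848 109.19076670591113 x@.0455 0.6405164579298434
[409. 241.] [ 443.3 -352.2] [63.2 42.1] 11.7
[408. 201.] [ 567.9 -351.7] [40.1 64.8] 88.7
[374. 198.] [ 573.5 -248. ] [64.1 41.2] 6.5
[454. 140.] [ 754.1 -517.9] [241.6 185.3] 5.6
jog [-9.56, 4.62, 6.29] [-0.02, -0.0, -0.0] | t 11.2 tcp [ 0.4581 -0.009   0.2577] F [-0.6 -0.3 -0.4] w 1.0 0.0
```

```bash
python3 -c "
from h import *
jog([.573,-.248,.13],6.5)"
```

```text
jog [-9.56, 4.61, 5.09] [-0.02, 0.01, 10.44] | t 11.2 tcp [ 0.4581 -0.009   0.2577] F [-0.6 -0.3 -0.4] w 1.0 0.0
```

Emit:
jog_arm --targets '[[[-5, 0, 0], [0, 0, 3], 100], [[-9.56, 4.61, 2], [0, 0, 10.44], 100], [[-9.56, 4.61, 5], [0, 0, 10.44], 100], [[-9.56, 4.61, 5], [0, 0, 10.44], 100], [[-9.56, 4.61, 5], [0, 0, 10.44], 100], [[-9.56, 4.61, 5], [0, 0, 10.44], 100], [[-9.56, 4.61, 5], [0, 0, 10.44], 100], [[-9.56, 4.61, 5], [0, 0, 10.44], 100]]'

```text
time: 12.2
tool_pos: [0.5731, -0.2479, 0.1307]
tool_rot: [-0.002, 0.999, 0.054, -0.002]
contact_force: [0.8, 1.4, -0.0]
gripper_width: 1.0
grasp_force: 0.0
```

```bash
python3 -c "
from h import *
jog([.573,-.248,.006],6.5)"
```

```text
jog [0.02, 0.02, 4.99] [-0.02, 0.03, -0.04] | t 12.2 tcp [ 0.5731 -0.2479  0.1307] F [ 0.8  1.4 -0. ] w 1.0 0.0
```

Emit:
jog_arm --targets '[[[0, 0, 2.5], [0, 0, 0], 100], [[0, 0, 4.4], [0, 0, 0], 100], [[0, 0, 4.9], [0, 0, 0], 100], [[0, 0, 4.9], [0, 0, 0], 20], [[0, 0, 4.9], [0, 0, 0], 20], [[0, 0, 4.9], [0, 0, 0], 20], [[0, 0, 4.9], [0, 0, 0], 20], [[0, 0, 3.9], [0, 0, 0], 20]]'

```text
time: 13.2
tool_pos: [0.5719, -0.2473, 0.0357]
tool_rot: [-0.001, 0.998, 0.056, -0.002]
contact_force: [0.0, -0.5, -1.5]
gripper_width: 0.452
grasp_force: 62.0
```

Emit:
jog_arm --targets '[[[0, 0, -2], [0, 0, 0], 20], [[0, 0, -4], [0, 0, 0], 20], [[0, 0, -4], [0, 0, 0], 20], [[0, 0, -4], [0, 0, 0], 20]]'

```text
time: 13.7
tool_pos: [0.5729, -0.2478, 0.1363]
tool_rot: [-0.0, 0.998, 0.056, -0.0]
contact_force: [-1.1, -0.7, -1.7]
gripper_width: 0.45
grasp_force: 62.1
```

```bash
python3 -c "
from h import *
jog([.504,.037,.13],0)"
```

```text
jog [-1.45, -11.63, 0.26] [-0.0, 0.01, 0.81] | t 13.7 tcp [ 0.5729 -0.2478  0.1363] F [-1.1 -0.7 -1.7] w 0.45 62.1
```

Emit:
jog_arm --targets '[[[-1.45, -11.63, 0], [0, 0, 0.81], 20], [[-1.45, -11.63, 0], [0, 0, 0.81], 20], [[-1.45, -11.63, 0], [0, 0, 0.81], 20], [[-1.45, -11.63, 0], [0, 0, 0.81], 20], [[-1.45, -11.63, 0], [0, 0, 0.81], 20], [[-1.45, -11.63, 0], [0, 0, 0.81], 20], [[-1.45, -11.63, 0], [0, 0, 0.81], 20]]'

```text
time: 14.58
tool_pos: [0.5038, 0.0365, 0.1353]
tool_rot: [0.0, 1.0, -0.0, -0.001]
contact_force: [-0.3, -0.1, -0.4]
gripper_width: 0.452
grasp_force: 62.1
```

```bash
python3 -c "
from h import *
jog([.504,.037,.013],0)"
```

```text
jog [0.02, -0.02, 4.89] [0.0, 0.02, -0.0] | t 14.6 tcp [0.5038 0.0365 0.1353] F [-0.3 -0.1 -0.4] w 0.45 62.1
```

Emit:
jog_arm --targets '[[[0, 0, 2.5], [0, 0, 0], 20], [[0, 0, 4.2], [0, 0, 0], 20], [[0, 0, 4.85], [0, 0, 0], 20], [[0, 0, 4.9], [0, 0, 0], 20], [[0, 0, 4.9], [0, 0, 0], 60], [[0, 0, 4.9], [0, 0, 0], 60], [[0, 0, 4.9], [0, 0, 0], 60], [[0, 0, 2.5], [0, 0, 0], 60]]'

```text
time: 15.58
tool_pos: [0.5, 0.0368, 0.0695]
tool_rot: [-0.0, 1.0, -0.0, -0.006]
contact_force: [1.6, 0.0, 0.5]
gripper_width: 0.601
grasp_force: 0.0
```

Emit:
jog_arm --targets '[[[0, 0, -2], [0, 0, 0], 60], [[-2, 0, -4], [0, 0, 0], 100], [[-2, 0, -4], [0, 0, 0], 100]]'

```text
time: 15.95
tool_pos: [0.4557, 0.0366, 0.1788]
tool_rot: [0.0, 1.0, -0.0, 0.004]
contact_force: [1.0, 0.7, 0.5]
gripper_width: 0.991
grasp_force: 0.0
```

```bash
python3 -c "
from h import *
p=stones(); lid(); jog([.568,-.352,.13],-1.3);cv2.imwrite('pics/t3.png',p[90:300,160:540,::-1])"
```

```text
[409. 242.] [ 443.2 -352. ] [63.2 42.5] 11.7
[408. 201.] [ 568.  -351.7] [40.1 64.7] 88.7
[451. 138.] [ 754.3 -518.4] [241.3 186.5] 5.7
lid 847 109.17892947620811 x@.0455 0.6404641871971687
jog [4.53, 15.54, 1.82] [0.0, -0.02, 0.16] | t 16.1 tcp [0.4549 0.0367 0.1751] F [ 0.2 -0.9 -0.4] w 1.0 0.0
```

View pics/t3.png

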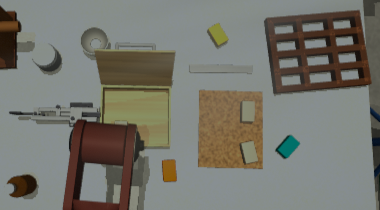

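The lid is open and two stones remain on the mat at (248,112) and (249,152) in the crop. The arm hides the placed stone.

Emit:
jog_arm --targets '[[[4.53, 15.54, 0], [0, 0, 0.16], 100], [[4.53, 15.54, 0], [0, 0, 0.16], 100], [[4.53, 15.54, 0], [0, 0, 0.16], 100], [[4.53, 15.54, 0], [0, 0, 0.16], 100], [[4.53, 15.54, 0], [0, 0, 0.16], 100], [[4.53, 15.54, 0], [0, 0, 0.16], 100], [[4.53, 15.54, 1.8], [0, 0, 0.16], 100], [[4.53, 15.54, 1.8], [0, 0, 0.16], 100]]'

```text
time: 17.05
tool_pos: [0.5646, -0.3516, 0.1201]
tool_rot: [-0.004, 1.0, -0.013, -0.006]
contact_force: [-1.1, 1.0, -0.2]
gripper_width: 0.997
grasp_force: 0.0
```

Emit:
jog_arm --targets '[[[0, 0, 0], [0, 0, 0], 100], [[0, 0, 0], [0, 0, 0], 100]]'

```text
time: 17.3
tool_pos: [0.5686, -0.3513, 0.1305]
tool_rot: [0.0, 1.0, -0.011, 0.001]
contact_force: [0.2, -0.7, 0.9]
gripper_width: 1.001
grasp_force: 0.0
```

```bash
python3 -c "
from h import *
jog([.568,-.352,.008],-1.3)"
```

```text
jog [-0.03, 0.02, 4.9] [0.01, -0.01, 0.01] | t 17.3 tcp [ 0.5686 -0.3513  0.1305] F [ 0.2 -0.7  0.9] w 1.0 0.0
```

Emit:
jog_arm --targets '[[[0, 0, 2.5], [0, 0, 0], 100], [[0, 0, 4.4], [0, 0, 0], 100], [[0, 0, 4.88], [0, 0, 0], 100], [[0, 0, 4.88], [0, 0, 0], 20], [[0, 0, 4.88], [0, 0, 0], 20], [[0, 0, 4.88], [0, 0, 0], 20], [[0, 0, 4.88], [0, 0, 0], 20], [[0, 0, 3.9], [0, 0, 0], 20]]'

```text
time: 18.3
tool_pos: [0.5668, -0.351, 0.031]
tool_rot: [-0.001, 1.0, -0.011, -0.001]
contact_force: [0.6, -0.2, -1.8]
gripper_width: 0.459
grasp_force: 62.4
```

Emit:
jog_arm --targets '[[[0, 0, -2], [0, 0, 0], 20], [[0, 0, -4], [0, 0, 0], 20], [[0, 0, -4], [0, 0, 0], 20], [[0, 0, -4], [0, 0, 0], 20]]'

```text
time: 18.8
tool_pos: [0.5675, -0.3516, 0.1317]
tool_rot: [-0.0, 1.0, -0.011, -0.0]
contact_force: [-0.4, 0.3, -2.1]
gripper_width: 0.455
grasp_force: 62.5
```

```bash
python3 -c "
from h import *
jog([.504,-.053,.13],0)"
```

```text
jog [-2.81, -11.88, 0.07] [-0.0, 0.0, -0.16] | t 18.8 tcp [ 0.5675 -0.3516  0.1317] F [-0.4  0.3 -2.1] w 0.45 62.5
```

Emit:
jog_arm --targets '[[[-2.81, -11.88, 0], [0, 0, -0.16], 20], [[-2.81, -11.88, 0], [0, 0, -0.16], 20], [[-2.81, -11.88, 0], [0, 0, -0.16], 20], [[-2.81, -11.88, 0], [0, 0, -0.16], 20], [[-2.81, -11.88, 0], [0, 0, -0.16], 20], [[-2.81, -11.88, 0], [0, 0, -0.16], 20], [[-2.81, -11.88, 0], [0, 0, -0.16], 20], [[-2.81, -11.88, 0], [0, 0, -0.16], 20]]'

```text
time: 19.8
tool_pos: [0.5042, -0.0542, 0.1312]
tool_rot: [-0.0, 1.0, -0.001, -0.001]
contact_force: [0.1, -1.2, -1.1]
gripper_width: 0.448
grasp_force: 62.4
```

```bash
python3 -c "
from h import *
jog([.504,-.053,.0125],0)"
```

```text
jog [-0.0, -0.05, 4.75] [-0.0, 0.01, -0.01] | t 19.8 tcp [ 0.5042 -0.0542  0.1312] F [ 0.1 -1.2 -1.1] w 0.45 62.4
```

Emit:
jog_arm --targets '[[[0, 0, 2.5], [0, 0, 0], 20], [[0, 0, 4.1], [0, 0, 0], 20], [[0, 0, 4.7], [0, 0, 0], 20], [[0, 0, 4.76], [0, 0, 0], 20], [[0, 0, 4.76], [0, 0, 0], 60], [[0, 0, 4.76], [0, 0, 0], 60], [[0, 0, 4.76], [0, 0, 0], 60], [[0, 0, 2.5], [0, 0, 0], 60]]'

```text
time: 20.8
tool_pos: [0.5001, -0.0523, 0.0652]
tool_rot: [-0.001, 1.0, -0.0, -0.005]
contact_force: [0.6, 0.6, 0.7]
gripper_width: 0.595
grasp_force: 0.0
```

Emit:
jog_arm --targets '[[[0, 0, -2], [0, 0, 0], 60], [[-2, 0, -4], [0, 0, 0], 100], [[-2, 0, -4], [0, 0, 0], 100], [[-2, 0, -4], [0, 0, 0], 100]]'

```text
time: 21.3
tool_pos: [0.4544, -0.0533, 0.1696]
tool_rot: [0.0, 1.0, -0.0, 0.001]
contact_force: [-0.0, -0.2, -0.2]
gripper_width: 1.002
grasp_force: 0.0
```

```bash
python3 -c "
from h import *
stones(); lid(); jog([.443,-.352,.13],11.7)"
```

```text
[409. 242.] [ 443.3 -351.8] [63.4 42.2] 12.8
[451. 137.] [ 754.1 -517.9] [241.6 187.4] 5.7
lid 844 109.35325212439946 x@.0455 0.6401920008673283
jog [-0.43, 11.96, 1.5] [-0.01, 0.02, -1.46] | t 21.4 tcp [ 0.4538 -0.0531  0.1676] F [0.9 0.3 0.3] w 1.0 0.0
```

Emit:
jog_arm --targets '[[[-0.43, 11.96, 0], [0, 0, -1.5], 100], [[-0.43, 11.96, 0], [0, 0, -1.5], 100], [[-0.43, 11.96, 0], [0, 0, -1.5], 100], [[-0.43, 11.96, 0], [0, 0, -1.5], 100], [[-0.43, 11.96, 0], [0, 0, -1.5], 100], [[-0.43, 11.96, 1.5], [0, 0, -1.5], 100], [[-0.43, 11.96, 1.5], [0, 0, -1.5], 100], [[-0.43, 11.96, 1.5], [0, 0, -1.5], 100]]'

```text
time: 22.4
tool_pos: [0.4436, -0.3516, 0.1311]
tool_rot: [-0.001, 0.994, 0.105, -0.001]
contact_force: [-0.3, -0.2, 0.1]
gripper_width: 0.998
grasp_force: 0.0
```

```bash
python3 -c "
from h import *
jog([.443,-.352,.008],12.2)"
```

```text
jog [-0.02, 0.02, 4.92] [-0.01, 0.01, -0.02] | t 22.4 tcp [ 0.4436 -0.3516  0.1311] F [-0.3 -0.2  0.1] w 1.0 0.0
```

Emit:
jog_arm --targets '[[[0, 0, 2.5], [0, 0, 0], 100], [[0, 0, 4.4], [0, 0, 0], 100], [[0, 0, 4.9], [0, 0, 0], 100], [[0, 0, 4.9], [0, 0, 0], 20], [[0, 0, 4.9], [0, 0, 0], 20], [[0, 0, 4.9], [0, 0, 0], 20], [[0, 0, 4.9], [0, 0, 0], 20], [[0, 0, 3.9], [0, 0, 0], 20]]'

```text
time: 23.4
tool_pos: [0.4425, -0.3513, 0.0337]
tool_rot: [-0.001, 0.995, 0.104, -0.001]
contact_force: [0.3, -0.3, -0.8]
gripper_width: 0.456
grasp_force: 62.3
```

Emit:
jog_arm --targets '[[[0, 0, -2], [0, 0, 0], 20], [[0, 0, -4], [0, 0, 0], 20], [[0, 0, -4], [0, 0, 0], 20], [[0, 0, -4], [0, 0, 0], 20]]'

```text
time: 23.9
tool_pos: [0.4432, -0.352, 0.1341]
tool_rot: [-0.0, 0.995, 0.104, -0.0]
contact_force: [-0.6, -0.6, -1.5]
gripper_width: 0.452
grasp_force: 62.4
```

```bash
python3 -c "
from h import *
jog([.579,-.008,.13],0)
p,d=grab_frame('side'); cv2.imwrite('pics/s4.png',cv2.resize(p[150:300,200:400,::-1],None,fx=3,fy=3))"
```

```text
jog [8.17, -12.33, 0.17] [-0.0, 0.0, 1.5] | t 23.9 tcp [ 0.4432 -0.352   0.1341] F [-0.6 -0.6 -1.5] w 0.45 62.4
```

View pics/s4.png

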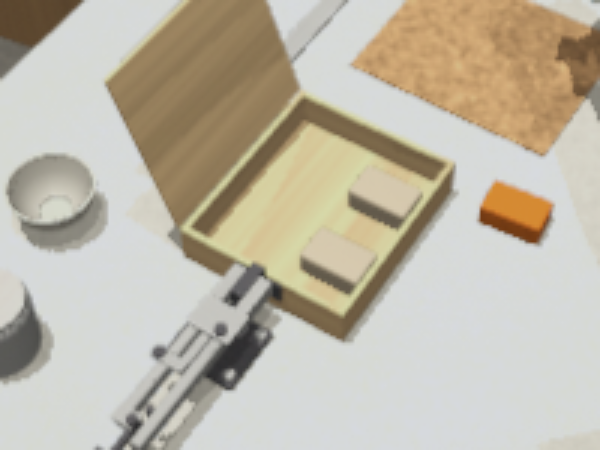

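Two stones lie flat in the case at (338,258) and (385,195), and the pliers are still locked. I'll place the third.

Emit:
jog_arm --targets '[[[8.17, -12.33, 0], [0, 0, 1.5], 20], [[8.17, -12.33, 0], [0, 0, 1.5], 20], [[8.17, -12.33, 0], [0, 0, 1.5], 20], [[8.17, -12.33, 0], [0, 0, 1.5], 20], [[8.17, -12.33, 0], [0, 0, 1.5], 20], [[8.17, -12.33, 0], [0, 0, 1.5], 20], [[8.17, -12.33, 0], [0, 0, 1.5], 20], [[8.17, -12.33, 0], [0, 0, 1.5], 20]]'

```text
time: 24.95
tool_pos: [0.578, -0.0082, 0.1323]
tool_rot: [0.0, 1.0, 0.0, -0.002]
contact_force: [0.5, 0.2, -1.6]
gripper_width: 0.451
grasp_force: 62.3
```

```bash
python3 -c "
from h import *
jog([.579,-.008,.013],0)"
```

```text
jog [0.06, -0.01, 4.77] [0.0, 0.03, 0.0] | t 24.9 tcp [ 0.578  -0.0082  0.1323] F [ 0.5  0.2 -1.6] w 0.45 62.3
```

Emit:
jog_arm --targets '[[[0, 0, 2.5], [0, 0, 0], 20], [[0, 0, 4.2], [0, 0, 0], 20], [[0, 0, 4.75], [0, 0, 0], 20], [[0, 0, 4.82], [0, 0, 0], 20], [[0, 0, 4.82], [0, 0, 0], 60], [[0, 0, 4.82], [0, 0, 0], 60], [[0, 0, 4.82], [0, 0, 0], 60], [[0, 0, 2.5], [0, 0, 0], 60]]'

```text
time: 25.95
tool_pos: [0.5747, -0.0079, 0.0669]
tool_rot: [-0.001, 1.0, -0.0, -0.006]
contact_force: [0.4, 0.5, 0.1]
gripper_width: 0.603
grasp_force: 0.0
```

Emit:
jog_arm --targets '[[[0, 0, -1], [0, 0, 0], 60], [[-4, -3, -2], [0, 0, 0], 0], [[-5, -8, -2], [0, 0, 0], 0], [[-5, -12, -2], [0, 0, 0], 0], [[-5, -12, -2], [0, 0, 0], 0], [[-5, -12, -2], [0, 0, 0], 0], [[-5, -12, -2], [0, 0, 0], 0], [[-5, -12, -2], [0, 0, 0], 0]]'

```text
time: 26.95
tool_pos: [0.4538, 0.2931, 0.1221]
tool_rot: [0.0, 1.0, 0.002, 0.0]
contact_force: [0.3, 0.2, 0.0]
gripper_width: -0.001
grasp_force: 0.0
```

```bash
python3 -c "
from h import *
jog([.515,.345,.13],90)
p=lid(); p2,d=grab_frame('top'); a=p[150:300,200:400]; b=p2[120:270,160:360]
W=cloud('top',d); z=W[...,2]; m=(z>.022)&(z<.042)&(abs(W[...,0]-.549)<.08)&(abs(W[...,1]+.008)<.09)
for r in rect(m,W,.034,minA=40): print(*r)
cv2.imwrite('pics/s5.png',cv2.resize(np.hstack([a,b])[...,::-1],None,fx=2,fy=2))"
```

```text
jog [2.45, -2.07, -0.31] [0.0, -0.0, -11.23] | t 26.9 tcp [0.4538 0.2931 0.1221] F [0.3 0.2 0. ] w -0.0 0.0
lid 847 109.25841935450529 x@.0455 0.6403790002831395
[310. 221.] [503.4 -54. ] [60.3 36.3] 0.4
[280. 221.] [502.8  34.8] [60.4 39.2] 0.8
[296. 197.] [575.9 -10.9] [61.2 36.5] 0.5
```

View pics/s5.png

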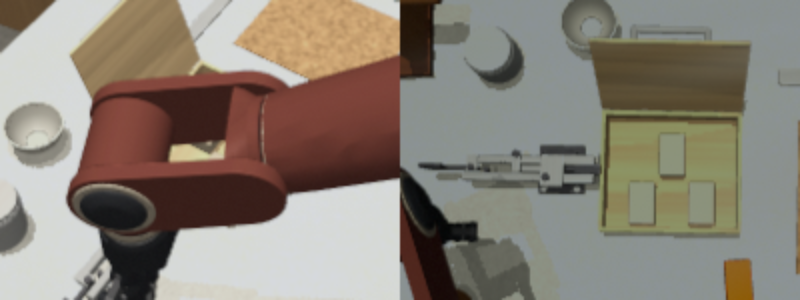

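All three stones lie flat in the case (at (672,155), (642,202) and (702,202) in the crop). None are left on the mat, and the lid reads 109°. Next is the release lever.

Emit:
jog_arm --targets '[[[2.25, -2.07, 0], [0, 0, 0], 0], [[2.25, -2.07, 0], [0, 0, 0], 0], [[2.25, -2.07, 1.5], [0, 0, 0], 0], [[2.25, -2.07, 2.9], [0, 0, 0], 0], [[2.25, -2.07, 2.9], [0, 0, 0], 0], [[2.25, -2.07, 2.9], [0, 0, 0], 0]]'

```text
time: 27.8
tool_pos: [0.5117, 0.3431, 0.051]
tool_rot: [-0.0, 1.0, -0.001, 0.001]
contact_force: [0.9, 0.9, 0.6]
gripper_width: 0.001
grasp_force: 0.0
```

Emit:
jog_arm --targets '[[[0.6, 0, 0], [0, 0, 0], 0], [[1.2, 0, 0], [0, 0, 0], 0], [[1.75, 0, 0], [0, 0, 0], 0], [[1.75, 0, 0], [0, 0, 0], 0], [[0, 0, 0], [0, 0, 0], 0], [[-1, 0, 0], [0, 0, 0], 0], [[-1, 0, -2], [0, 0, 0], 0], [[-1, 0, -4], [0, 0, 0], 0]]'

```text
time: 28.8
tool_pos: [0.4846, 0.3432, 0.1496]
tool_rot: [0.001, 1.0, 0.0, -0.001]
contact_force: [1.2, -0.2, 0.4]
gripper_width: -0.002
grasp_force: 0.0
```

Emit:
jog_arm --targets '[[[0, 0, -2], [0, 0, 0], 0], [[-1.5, 3, -3], [0, 0, 0], 0], [[-2, 7, -3], [0, 0, 0], 0], [[-2, 10, -3], [0, 0, 0], 0], [[-2, 13, -3], [0, 0, 0], 0], [[-2, 15, -3], [0, 0, 0], 0], [[-2, 15, -3], [0, 0, 0], 0], [[-2, 15, -3], [0, 0, 0], 0]]'

```text
time: 29.8
tool_pos: [0.4353, -0.0346, 0.2247]
tool_rot: [0.0, 1.0, -0.003, 0.0]
contact_force: [0.0, 0.7, -0.6]
gripper_width: -0.002
grasp_force: 0.0
```

```bash
python3 -c "
from h import *
jog([.5,0,.3],0)
p2,d=grab_frame('top'); W=cloud('top',d); z=W[...,2]; p=lid()
for u in range(195,215,4):
    c=np.where((z[190:225,u]>.035)&(z[190:225,u]<.07))[0]+190; print(u,[round(float(ray('top',u,q,.054)[0]),4) for q in (c[0]-.5,c[-1]+.5)] if len(c) else 0)
m=(z>.022)&(z<.042)&(abs(W[...,0]-.549)<.08)&(abs(W[...,1]+.008)<.09)
for r in rect(m,W,.034,minA=40): print(*r)
cv2.imwrite('pics/s6.png',cv2.resize(np.hstack([p[150:350,200:400],p2[100:300,160:360]])[...,::-1],None,fx=2,fy=2))"
```

```text
jog [2.58, -1.4, -3.01] [0.01, -0.01, -0.04] | t 29.8 tcp [ 0.4353 -0.0346  0.2247] F [ 0.   0.7 -0.6] w -0.0 0.0
lid 854 109.12449592511402 x@.0455 0.6406587047753148
195 [0.5724, 0.5072]
199 [0.5725, 0.5102]
203 [0.5726, 0.5132]
207 [0.5727, 0.5163]
211 [0.5728, 0.5193]
[311. 217.] [513.9 -53.9] [39.3 36.3] 0.4
[296. 197.] [575.9 -10.9] [61.2 36.5] 0.5
```

View pics/s6.png

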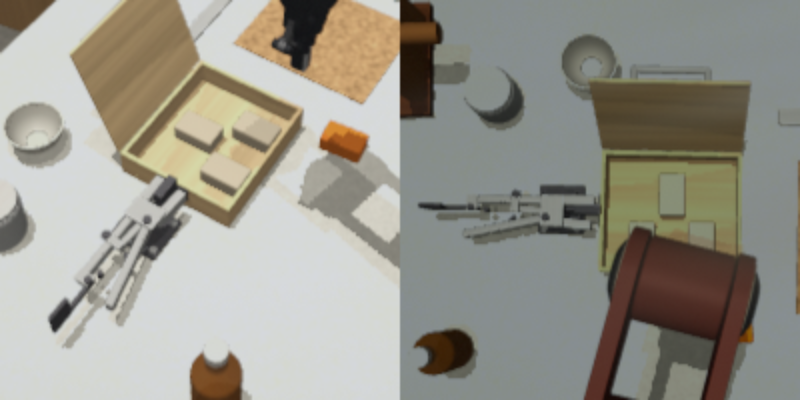

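The pliers are open (handles splayed at (110,290)), the lid is at 109° and the three stones lie flat. The arm is clear of everything.

```bash
python3 -c "
from plant import *
print(job_done())"
```

```text
the job is handed in; nothing more can be done
None
```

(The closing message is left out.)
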